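Offer the catch-all, handle first, with the cedar ball resting in its middle

TASK

Take the slate grey catch-all by its rim, lift it clear of the console before shifting or turning it (its bare foot scratches the oak), then turn it about a quarter turn so that its loop handle points straight out to the room, square to the console's front edge, for someone standing there to take. Keep it level all the way so that the loose cedar ball stays in its middle, touch neither the ball nor the loop handle, and leave the other things on the console where they are. Finish still holding the dish, steady and level, at least 10 cm above the console top: do not put it down or let go.

Things in the scene. Friction and masses are not known exactly. Their poses are not given: they have to be found in the camera images.
- catchall: Round slate grey stoneware dish, 144 mm across, 44 mm high, 0.36 kg, on bare oak. Rim: upright wall 8 mm thick (outer radius 72, inner 64 mm), straight from 20 mm up to 44 mm. Dished floor: 5 mm above the underside in the middle, 16 mm at the rim. Origin: centre of the underside; z up; x points along the loop handle, at first roughly to +y (left).
- catchall_rim (a point): Middle of the top edge of the dish's rim, on the far side from the handle: 68 mm from the dish's centre along its -x, 44 mm above its underside; axes as the dish's. A good place to pinch across the 8 mm wall, one finger inside, one outside, with free room beside it. Gripped there with 25 to 60 N the dish stays in line with the fingers, without sagging.
- catchall_handle: The catch-all's loop handle, part of the dish: a flat horizontal loop of round bar 10 mm thick, 44 mm wide, standing out from the rim to 120 mm from the dish's centre. Origin: middle of the loop, 92 mm from the dish's centre along the dish's x axis and 30 mm above the underside; axes as the dish's.
- ball: A turned cedar ball, 38 mm across, 12 g, lying loose in the middle of the dish and rolling easily. Origin at the centre of the ball (24 mm above the dish's underside when centred); the axes turn with it.
- console_top (a point): A point on the fixed oak console's top (z = 0), straight ahead of the robot and 0.38 m from its base, on the robot's side of the dish. Its x axis (the same as world +x) points straight out to the room, square to the console's front edge. That edge, with the drawer and its round white ceramic knob below, is the console's far side, 0.45 m further along +x; the room lies beyond it.
- car_key: Chrome car key lying flat, 100 x 34 x 13 mm, blade along its x. Origin: under its middle. Leave alone.
- garage_remote: White plastic garage remote lying flat, 68 x 40 x 16 mm, long side along its x. Origin: centre of its underside. Leave alone.
- reading_glasses: Folded reading glasses standing on the lower edge of their frame, 134 mm long (along their y), 20 mm deep, 38 mm high. Origin: under the frame's middle. Leave alone.
- cedar_box: Small closed cedar box, 130 x 90 x 55 mm high, to the robot's right. Origin: centre of its underside. Leave alone.
- candle: Candle in a white ceramic cup, 68 mm across, 58 mm high, beyond the dish's handle. Origin: centre of its underside. Leave alone.
- bud_vase: White bud vase with dried stems, 56 mm across, 183 mm high, to the left. Origin: centre of its underside. Leave alone.
Mind the look-alikes: they are no part of the job. Of the things like the ball, leave any that is purple; of the rest the smaller one is meant.

How it is judged:
On the way, in this order (a step that is already met when the one before it is completed fails the run):
1. the dish is lifted clear of the console, its handle not yet turned to the room (height (world z) of catchall above 0.02 m and contact force between the fingers and catchall above 1 N and angle between the x axis of catchall and the x axis of console_top, either way round above 0.4 rad), for 0.1 s.
2. held in the air, the handle points out to the room (height (world z) of catchall above 0.02 m and angle between the x axis of catchall and the x axis of console_top, either way round below 0.17 rad and x of console_top in the frame of catchall below 0 m), for 0.2 s.
At the end, for the whole second after the job is handed in: The dish hangs still in the fingers (held by the rim, the handle untouched) with its underside at least 9 cm above the console top, level within 5 degrees, its handle pointing out to the room within 10 degrees of square to the front edge, and the ball lies at rest within 18 mm of the dish's centre (height (world z) of catchall above 0.09 m and contact force between the fingers and catchall above 1 N and contact force between the fingers and catchall_handle below 0.2 N and angle between catchall's own z axis and vertical below 0.09 rad and angle between the x axis of catchall and the x axis of console_top, either way round below 0.17 rad and x of console_top in the frame of catchall below 0 m and horizontal distance between ball and catchall below 0.018 m and z of ball in the frame of catchall below 0.035 m and linear speed of catchall below 0.02 m/s and angular speed of catchall below 0.15 rad/s and linear speed of ball below 0.03 m/s); the arm keeps its last pose, push and grip.
It fails at once if the ball rolls away from the middle of the dish (more than 28 mm off centre) (horizontal distance between ball and catchall above 0.028 m or z of ball in the frame of catchall above 0.05 m).
It fails at once if the fingers touch the ball or the loop handle (contact force between the fingers and ball above 0.2 N or contact force between the fingers and catchall_handle above 0.2 N).
It fails at once if the dish is tipped by more than 11 degrees (angle between catchall's own z axis and vertical above 0.2 rad).
It fails at once if the dish is dragged or turned on the oak (its handle more than 25 mm from where it was while the foot is still down) (height (world z) of catchall below 0.004 m and distance of catchall_handle from where it was at the start of the episode above 0.025 m).
It fails at once if another thing on the console is moved more than 15 mm (distance of any of car_key, garage_remote, reading_glasses, cedar_box, candle, bud_vase from where it was at the start of the episode above 0.015 m).
It also fails if it takes over 51 s, if anything falls off the work surface, if the arm or the gripper's body presses on something with over 40 N, if the wrist force passes 120 N, or if a joint passes its speed limit or range.

ROBOT

A 6-joint arm with a two-finger parallel gripper is mounted at the origin on the work surface. World frame = base frame: x ahead of the robot, y to its left, z up, the work surface at z = 0. Lengths are in m, angles in rad, forces in N, time in s.
With the tool pointing down it reaches from about 0.35 to 0.775 m from the base axis. Payload 7.3 kg.
Tool frame: the origin (TCP) lies at the centre of the arm's flange, where the gripper is bolted on; the fingertips stand 178 mm ahead of it and the grasp point (between the pads) lies 159 mm ahead of it (tip_extent is the distance from the TCP to the fingertips, in m); z points along the fingers, y is the line along which they close (so a half turn about z gives the same grasp; the last joint's range is limited). The gripper opens to 92 mm and grips with 3 to 60 N. Pads are 19 mm wide; open, the fingers measure 130 mm over their backs; the gripper's body (75 mm by 190 mm) begins 47 mm behind the grasp point.
Start: joints at [1.119, 0.342, 1.524, -0, 1.275, -0.146], TCP at [0.158, 0.501, 0.405] pointing down, gripper open.
Joint ranges: [-2.53, 2.53], [-0.77, 2.02], [0.04, 2.7], [-1, 4.14], [0.28, 2.66], [-3.11, 3.11]. Speed limits (rad/s): [2.57, 2.57, 3.14, 3.14, 3.14, 3.14].

INTERFACE

Orientations are given as [roll, pitch, yaw] about the fixed x, y, z axes, in that order (R = Rz(yaw) Ry(pitch) Rx(roll)).
In Python, from cell import * gives the robot as it stands.
- The arm moves only by the tool arm_command, never from a script. Its arguments are lists of equal length, an entry for each row: "xyz": the shift along the world's x, y, z in mm, a list of three; "spin": the turn about the world's z in degrees. In form: {"xyz": [[tx, ty, tz], ...], "spin": [spin, ...]}. A call has 1 to 20 rows; each row shifts and turns the commanded pose from where the row before left it; what a row does not reach is not made up. A row lasts 1/10 s, in which the tool goes at most 50 mm and 8.59 degrees, less where a joint would pass 70% of its speed; a pose out of reach is approached as far as the arm can. A call with a gripper value outside its range is refused whole. "jaw" is the opening, from -1 (shut) to 1 (fully open), set as the call begins (left out, the last holds). The fingers move at their own pace and stop on an object; "squeeze" is the grip in N (left out, the last holds). Time passes only in rows, so rows that do not move let the fingers close. It gives the time, the measured TCP pose, the force, the opening and the grip force at its end, in the units of the state.
- observe(): the state, without advancing time (a new reading comes with each control period).
- read_camera(name): name is "scene" or "side" or "wrist"; returns a dict with "img" (420x560x3 uint8, red, green, blue), "depth" (420x560 float32, m along the optical axis (not along the pixel's ray), 0 where there is no reading), "fx", "fy", "cx", "cy" (pixels), "world_from_camera" (4x4, takes a point from camera to world coordinates). Camera axes: x right, y up, looking along -z (the intrinsics and any distortion apply to the point x, -y, -z); pixel columns grow to the right and rows downward; lengths in m; the calibration is good to about 2 mm. A picture is of the moment at which its call begins.
- hand_in(): hands the job in; it is judged then, once.
The state is a dict: "time": time; "qpos": joint angles; "qvel": joint speeds; "joint_efforts": joint torques, N m; "tool_pos": TCP position; "tool_rot": TCP orientation; "contact_force": force on the tool from outside, world axes, zero at the start; "torque": the same for the moment, N m; "opening": finger opening in m; "grip_force": force on a finger pad.
Only numpy, scipy, OpenCV 4.12 (cv2) and the standard library are available. Lean on these libraries where they do the work, as an engineer would, in place of code of your own. Each camera call takes 0.05 s, during which the arm holds its last target. There are 200 camera calls.

## Working session

There is one attempt and no reset: what is moved stays moved. The work goes in short steps, Python scripts to look and compute and a tool call to move; the robot and the scene stay as the last step left them, time stands still between calls to the robot, and variables do not carry over. Pictures are saved under pics/ and viewed, at most 10 in all, crops included, and the job is handed in when it is done.

Besides the shell and the picture viewer there is one more tool, called after "Request:" in YAML: its name, and indented under it one key for each argument. arm_command: Moves the arm, as the interface text tells. Its arguments: {"type":"object","properties":{"xyz":{"type":"array","items":{"type":"array","items":{"type":"number"}}},"spin":{"type":"array","items":{"type":"number"}},"jaw":{"type":"number"},"squeeze":{"type":"number"}},"required":["xyz","spin"]}

```bash
ls; mkdir -p pics
python3 - <<'E'
from cell import *
import cv2,numpy as np,pickle
s=observe();print({k:np.round(v,3) for k,v in s.items()})
d={}
for n in("scene","side","wrist"):
    d[n]=read_camera(n);print(n,d[n]["fx"],d[n]["cx"],d[n]["cy"],np.round(d[n]["world_from_camera"],3).tolist(),[k for k in d[n]])
pickle.dump(d,open("d0.pkl","wb"))
a=[cv2.resize(d[n]["img"][:,:,::-1],(400,300)) for n in d]
cv2.imwrite("pics/a.png",np.vstack([np.hstack(a[:2]),np.hstack([a[2],a[2]*0])]))
E
```

```text
pics
{'time': np.float64(0.0), 'qpos': array([ 1.119,  0.343,  1.525, -0.   ,  1.275, -0.146]), 'qvel': array([-0.   ,  0.001, -0.001, -0.001, -0.   ,  0.001]), 'joint_efforts': array([-1.0000e-03, -4.3124e+01, -2.4422e+01,  7.2000e-02,  5.6000e-02,
       -0.0000e+00]), 'tool_pos': array([0.158, 0.501, 0.404]), 'tool_rot': array([-3.14 , -0.   ,  2.836]), 'contact_force': array([-0.603, -0.765, -0.686]), 'torque': array([-0.032,  0.   , -0.034]), 'grip_force': np.float64(0.0), 'opening': np.float64(0.092)}
scene 439.30246291028004 282.3779655045679 206.28418986313227 [[0.603, -0.415, 0.681, 1.247], [0.797, 0.339, -0.5, -0.508], [-0.023, 0.845, 0.535, 0.614], [0.0, 0.0, 0.0, 1.0]] ['img', 'depth', 'fx', 'fy', 'cx', 'cy', 'world_from_camera']
side 511.529150338376 279.2151254212892 213.5713544697374 [[0.998, 0.048, -0.028, 0.517], [-0.054, 0.718, -0.693, -1.033], [-0.014, 0.694, 0.72, 1.158], [0.0, 0.0, 0.0, 1.0]] ['img', 'depth', 'fx', 'fy', 'cx', 'cy', 'world_from_camera']
wrist 349.4033322684926 276.4092725619519 210.17870912603618 [[0.301, -0.916, -0.264, 0.086], [0.954, 0.289, 0.085, 0.523], [-0.001, -0.277, 0.961, 0.385], [0.0, 0.0, 0.0, 1.0]] ['img', 'depth', 'fx', 'fy', 'cx', 'cy', 'world_from_camera']
```

View pics/a.png

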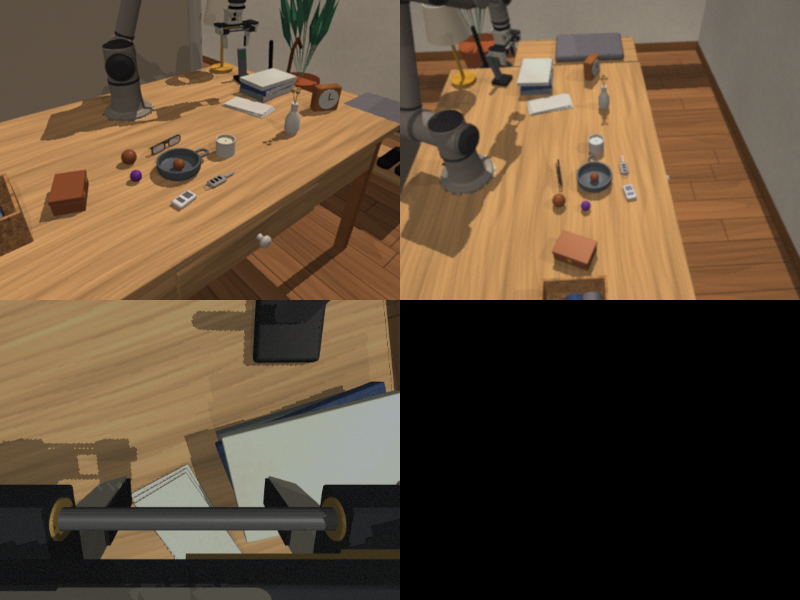

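The three candidate balls, in scene pixels of the composite, are brown at (178,163) in the dish, brown and larger at (128,157), and purple at (136,175). The one in the dish is the smaller of the two that aren't purple, so it fits. I'll confirm that with an enlarged crop and measure.

```bash
cat > h.py <<'E'
import numpy as np,cv2
def ray(c,u,v):
    T=c["world_from_camera"];d=np.array([(u-c["cx"])/c["fx"],-(v-c["cy"])/c["fy"],-1.0])
    return T[:3,3],T[:3,:3]@d
def onplane(c,u,v,z):
    o,d=ray(c,u,v);return o+d*(z-o[2])/d[2]
def cloud(c):
    v,u=np.mgrid[:420,:560];D=c["depth"];T=c["world_from_camera"]
    P=np.stack([(u-c["cx"])/c["fx"]*D,-(v-c["cy"])/c["fy"]*D,-D],-1)
    return P@T[:3,:3].T+T[:3,3]
def tri(c1,p1,c2,p2):
    o1,d1=ray(c1,*p1);o2,d2=ray(c2,*p2)
    t=np.linalg.lstsq(np.stack([d1,-d2],1),o2-o1,rcond=None)[0]
    a,b=o1+t[0]*d1,o2+t[1]*d2
    return (a+b)/2,np.linalg.norm(a-b)
E
python3 - <<'E'
from h import *
import pickle
d=pickle.load(open("d0.pkl","rb"))
s=d["scene"]["img"][160:310,150:350,::-1];w=d["side"]["img"][175:300,200:350,::-1]
cv2.imwrite("pics/b.png",np.hstack([cv2.resize(s,(400,300),interpolation=2),cv2.resize(w,(400,300),interpolation=2)]))
cen={}
for n in("scene","side"):
    c=d[n];P=cloud(c);hsv=cv2.cvtColor(c["img"],cv2.COLOR_RGB2HSV)
    # orange/brown saturated balls and purple; above the table
    up=(P[...,2]>0.008)&(P[...,2]<0.3)&(c["depth"]>0)&(P[...,0]>.3)&(P[...,0]<.85)&(abs(P[...,1])<.35)
    k,l,st,ce=cv2.connectedComponentsWithStats(up.astype(np.uint8))
    for i in range(1,k):
        if st[i,4]<40: continue
        q=P[l==i];print(n,st[i].tolist(),np.round(q.min(0),3),np.round(q.max(0),3),hsv[l==i].mean(0).round())
E
```

```text
scene [209, 189, 44, 27, 405] [ 0.375 -0.107  0.008] [0.403 0.027 0.041] [ 12.  70. 100.]
scene [302, 188, 28, 31, 767] [0.51  0.074 0.008] [0.583 0.143 0.06 ] [ 18.  49. 131.]
scene [219, 207, 74, 47, 2333] [ 0.461 -0.149  0.008] [0.605 0.042 0.046] [63. 27. 64.]
scene [170, 209, 22, 22, 361] [ 0.378 -0.211  0.008] [ 0.417 -0.162  0.053] [ 10. 171.  96.]
scene [113, 238, 11, 23, 94] [ 0.403 -0.35   0.008] [ 0.447 -0.336  0.058] [ 12. 172. 114.]
scene [182, 238, 17, 17, 228] [ 0.483 -0.231  0.008] [ 0.511 -0.194  0.04 ] [134. 152.  92.]
scene [290, 242, 33, 20, 267] [ 0.642 -0.05   0.008] [0.675 0.036 0.016] [ 16.  36. 113.]
scene [240, 266, 36, 27, 492] [ 0.643 -0.186  0.008] [ 0.692 -0.114  0.02 ] [ 38.  28. 156.]
side [264, 188, 22, 27, 504] [0.515 0.069 0.008] [0.582 0.142 0.064] [ 21.  32. 151.]
side [247, 216, 51, 54, 1679] [ 0.461 -0.153  0.008] [0.604 0.042 0.049] [76. 30. 85.]
side [218, 223, 10, 38, 150] [ 0.373 -0.107  0.01 ] [0.403 0.029 0.043] [ 15. 109.  98.]
side [308, 222, 13, 22, 168] [ 0.642 -0.053  0.008] [0.676 0.03  0.02 ] [ 11.  36. 151.]
side [312, 258, 20, 22, 289] [ 0.643 -0.188  0.009] [ 0.692 -0.113  0.023] [ 93.  17. 174.]
side [213, 271, 19, 19, 278] [ 0.366 -0.213  0.01 ] [ 0.416 -0.166  0.055] [ 11. 161. 116.]
side [253, 281, 14, 14, 155] [ 0.474 -0.233  0.013] [ 0.51  -0.199  0.042] [134. 130. 115.]
```

View pics/b.png

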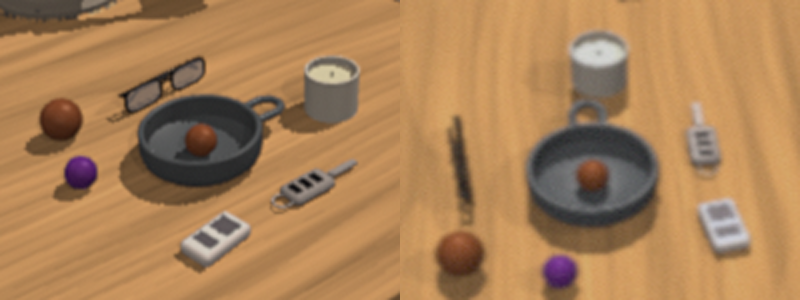

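The crop shows three balls. The brown one in the dish, at (200,140) left and (592,176) right, is smaller than the brown one at (61,119) left. The purple one at (80,172) is to be left alone. The loop handle points to +y, towards the candle. Next I'll fit the rim circle and the handle from both views.

```bash
cat >> h.py <<'E'
def rim(c,roi=(.44,.63,-.17,.06),zlo=.038):
    P=cloud(c);h=cv2.cvtColor(c["img"],cv2.COLOR_RGB2HSV)
    m=(c["depth"]>0)&(P[...,0]>roi[0])&(P[...,0]<roi[1])&(P[...,1]>roi[2])&(P[...,1]<roi[3])&(h[...,1]<110)&(h[...,2]<140)&(P[...,2]>.008)
    q=P[m];z=q[:,2]
    t=q[(z>zlo)&(z<zlo+.014)];return q,t
def fit(t,n=5):
    for _ in range(n):
        A=np.c_[2*t[:,:2],np.ones(len(t))];s=np.linalg.lstsq(A,(t[:,:2]**2).sum(1),rcond=None)[0]
        r=np.sqrt(s[2]+s[0]**2+s[1]**2);e=np.abs(np.hypot(*(t[:,:2]-s[:2]).T)-r);t=t[e<max(.007,1.5*np.median(e))]
    return s[:2],r,len(t)
E
python3 - <<'E'
from h import *
import pickle
d=pickle.load(open("d0.pkl","rb"))
for n in("scene","side"):
    q,t=rim(d[n]);c,r,k=fit(t)
    rr=np.hypot(*(q[:,:2]-c).T);H=q[(rr>.08)&(rr<.13)&(q[:,1]>c[1]+.06)]
    hc=(H.max(0)+H.min(0))/2;v=H[:,:2].mean(0)-c
    print(n,"centre",c.round(4),"r",round(r,4),k,"rim z99",np.percentile(t[:,2],[50,95]).round(4),"handle",H.mean(0).round(4),H.min(0).round(4),H.max(0).round(4),"angle deg",np.degrees(np.arctan2(v[1],v[0])).round(1))
# two-view: ball and leftmost/rightmost pixel edges of the loop
p={}
for n in("scene","side"):
    c=d[n];h=cv2.cvtColor(c["img"],cv2.COLOR_RGB2HSV);P=cloud(c)
    m=(h[...,1]>130)&(h[...,0]<16)&(abs(P[...,0]-.533)<.045)&(abs(P[...,1]+.079)<.045)
    v,u=np.nonzero(m);p[n]=(u.mean(),v.mean());print(n,p[n],len(u))
print("ball",tri(d["scene"],p["scene"],d["side"],p["side"]))
E
```

```text
scene centre [ 0.5326 -0.0779] r 0.0679 525 rim z99 [0.0425 0.0449] handle [0.5311 0.0216 0.0332] [0.5061 0.001  0.0273] [0.5521 0.0417 0.0371] angle deg 90.8
side centre [ 0.5317 -0.0802] r 0.0676 349 rim z99 [0.0429 0.0473] handle [0.5299 0.0229 0.0339] [ 5.087e-01 -3.000e-04  2.620e-02] [0.5519 0.0417 0.0412] angle deg 91.0
scene (np.float64(255.12878787878788), np.float64(279.84090909090907)) 264
side (np.float64(271.561797752809), np.float64(247.61797752808988)) 89
ball (array([ 0.54114812, -0.04979116, -0.07973358]), np.float64(0.09495871183893886))
```

Request:
arm_command:
  xyz:
    - [40, -30, 0]
    - [40, -30, 0]
    - [40, -30, 0]
    - [40, -30, 0]
    - [35, -40, 0]
    - [35, -40, 0]
    - [30, -40, 0]
    - [30, -40, 0]
    - [20, -45, 0]
    - [20, -45, 0]
    - [15, -45, 0]
    - [15, -45, 0]
    - [10, -45, 0]
    - [5, -45, 0]
    - [0, -40, 0]
    - [0, -30, 0]
    - [0, -20, 0]
    - [0, -8, 0]
    - [0, 0, 0]
  spin: [0, 0, 0, 0, 0, 0, 0, 0, 0, 0, 3, 3, 3, 3, 3, 2.5, 0, 0, 0]
  jaw: -0.1

```text
time: 2.05
tool_pos: [0.5288, -0.1432, 0.4044]
tool_rot: [3.141, -0.001, 3.14]
contact_force: [0.2, -0.1, -0.3]
opening: 0.0416
grip_force: 0.0
```

Both views agree: dish centre (0.532, −0.079), rim radius 68 mm, rim top about 44 mm, handle at about 91°, all as the text says. The ball mask caught oak, so I'm discarding that value and re-measuring from the wrist view.

Run:
```python
from cell import *
from h import *
import pickle
d={n:read_camera(n) for n in("wrist","scene","side")};pickle.dump(d,open("d1.pkl","wb"))
c=d["wrist"];cv2.imwrite("pics/c.png",c["img"][:,:,::-1])
print(c["world_from_camera"].round(3).tolist())
P=cloud(c);q,t=rim(c);print(len(q),len(t));
if len(t)>50: print(fit(t))
h=cv2.cvtColor(c["img"],cv2.COLOR_RGB2HSV)
m=(P[...,2]>.02)&(P[...,2]<.06)&(h[...,1]>120)&(np.hypot(P[...,0]-.532,P[...,1]+.079)<.06)
b=P[m];print("ball",len(b),b.min(0),b.max(0))
```

```text
[[0.002, -0.961, -0.277, 0.454], [1.0, 0.002, 0.0, -0.143], [0.001, -0.277, 0.961, 0.385], [0.0, 0.0, 0.0, 1.0]]
65132 3444
(array([ 0.52941516, -0.07614062]), np.float64(0.06728579786093568), 3443)
ball 963 [ 0.51165427 -0.09419911  0.02207752] [ 0.54614093 -0.05854374  0.04485391]
```

View pics/c.png

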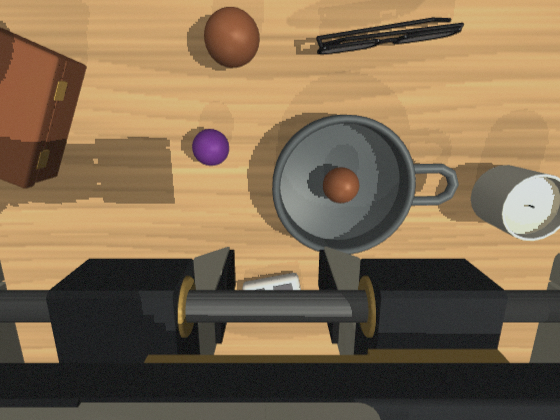

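The wrist view shows the dish centred at pixel (343,184), its left wall (the −y side, to be pinched) at x≈278, the handle to the right at (440,184), the ball in the middle at (341,185) and the fingers at x≈225 and 330, either side of the wall. I'll descend partway and re-measure.

Request:
arm_command:
  xyz:
    - [2, -3, -10]
    - [0, 0, -25]
    - [0, 0, -30]
    - [0, 0, -30]
    - [0, 0, -20]
    - [0, 0, -10]
    - [0, 0, -5]
    - [0, 0, 0]
  spin: [0, 0, 0, 0, 0, 0, 0, 0]

```text
time: 3.0
tool_pos: [0.5311, -0.1454, 0.2746]
tool_rot: [3.141, -0.0, -3.141]
contact_force: [-0.8, 0.4, 0.6]
opening: 0.0415
grip_force: 0.0
```

Run:
```python
from cell import *
from h import *
import pickle
c=read_camera("wrist");cv2.imwrite("pics/d.png",c["img"][:,:,::-1])
print(observe()["tool_pos"].round(4))
q,t=rim(c,zlo=.036);print(fit(t),np.percentile(t[:,2],[5,50,95]))
C,r,_=fit(t)
s=t[(abs(t[:,0]-C[0])<.012)&(t[:,1]<C[1])];print("near -y wall y",len(s),np.percentile(s[:,1],[5,50,95]),np.median(s[:,2]))
# two wrist places: same rim edge pixels, triangulated (inner wall contour ellipse centre)
w=pickle.load(open("d1.pkl","rb"))["wrist"];p=[]
for k in(w,c):
    P=cloud(k);h=cv2.cvtColor(k["img"],cv2.COLOR_RGB2HSV);m=(h[...,1]>110)&(P[...,2]>.012)&(P[...,2]<.06)&(np.hypot(P[...,0]-.53,P[...,1]+.078)<.045)
    (u,v),R=cv2.minEnclosingCircle(np.argwhere(cv2.morphologyEx(m.astype(np.uint8),cv2.MORPH_OPEN,np.ones((5,5))))[:,::-1].astype(np.float32));p.append((u,v))
print("ball tri",p,tri(w,p[0],c,p[1]))
```

```text
[ 0.5312 -0.1455  0.2753]
(array([ 0.52883363, -0.07678558]), np.float64(0.06674108921293025), 6084) [0.03759029 0.0434416  0.04513376]
near -y wall y 447 [-0.14664847 -0.14284237 -0.1395203 ] 0.0437993002825961
ball tri [(340.5, 185.0), (377.3363952636719, 220.66705322265625)] (array([ 0.52992177, -0.07547652,  0.02544132]), np.float64(0.00020520831301576282))
```

View pics/d.png

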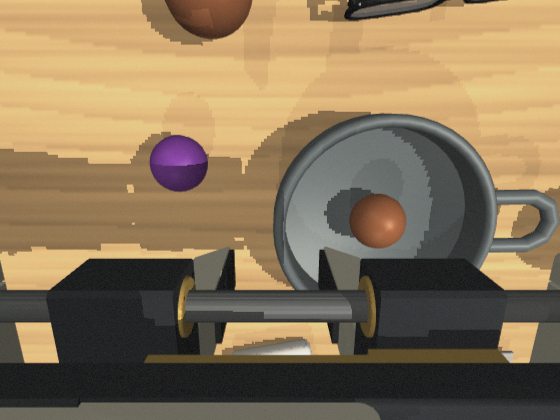

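The closer wrist view shows the −y wall at pixel x≈280, between the fingers (225 and 330). The ball, at (377,221), is well clear of the inner finger. Triangulating the ball from the two wrist positions gives z=25 mm, against the expected 24. I'll descend so the fingertips sit at about z=25 mm, then close.

Request:
arm_command:
  xyz:
    - [-1, 1.5, -10]
    - [0, 0, -15]
    - [0, 0, -15]
    - [0, 0, -12]
    - [0, 0, -10]
    - [0, 0, -6]
    - [0, 0, -3]
    - [0, 0, -1]
    - [0, 0, 0]
    - [0, 0, 0]
  spin: [0, 0, 0, 0, 0, 0, 0, 0, 0, 0]

```text
time: 4.05
tool_pos: [0.5301, -0.1442, 0.2032]
tool_rot: [-3.141, 0.001, 3.141]
contact_force: [0.2, 0.9, 0.1]
opening: 0.0414
grip_force: 0.0
```

Request:
arm_command:
  xyz:
    - [0, 0, 0]
    - [0, 0, 0]
    - [0, 0, 0]
    - [0, 0, 0]
    - [0, 0, 0]
    - [0, 0, 0]
  spin: [0, 0, 0, 0, 0, 0]
  jaw: -0.6
  squeeze: 5

```text
time: 4.65
tool_pos: [0.5299, -0.1441, 0.2027]
tool_rot: [3.141, -0.0, 3.141]
contact_force: [0.0, 0.3, -0.5]
opening: 0.0182
grip_force: 0.0
```

Request:
arm_command:
  xyz:
    - [0, 0, 0]
    - [0, 0, 0]
    - [0, 0, 0]
    - [0, 0, 0]
    - [0, 0, 0]
    - [0, 0, 0]
    - [0, 0, 0]
    - [0, 0, 0]
  spin: [0, 0, 0, 0, 0, 0, 0, 0]
  jaw: -1
  squeeze: 5

```text
time: 5.45
tool_pos: [0.5299, -0.1441, 0.2027]
tool_rot: [3.141, -0.0, 3.141]
contact_force: [-0.2, 0.2, 0.7]
opening: 0.0084
grip_force: 5.0
```

Request:
arm_command:
  xyz:
    - [0, 0, 0]
    - [0, 0, 0]
    - [0, 0, 0]
    - [0, 0, 0]
    - [0, 0, 0]
    - [0, 0, 0]
  spin: [0, 0, 0, 0, 0, 0]
  squeeze: 45

```text
time: 6.05
tool_pos: [0.5298, -0.1441, 0.2028]
tool_rot: [3.141, -0.0, 3.141]
contact_force: [-2.5, 0.4, 1.4]
opening: 0.0078
grip_force: 45.0
```

Opening 7.8 mm, which matches the 8 mm wall. I'll lift gently and straight up.

Request:
arm_command:
  xyz:
    - [0, 0, 1]
    - [0, 0, 2]
    - [0, 0, 3]
    - [0, 0, 4]
    - [0, 0, 5]
    - [0, 0, 5]
    - [0, 0, 5]
    - [0, 0, 5]
    - [0, 0, 4]
    - [0, 0, 3]
    - [0, 0, 2]
    - [0, 0, 1]
    - [0, 0, 0]
    - [0, 0, 0]
  spin: [0, 0, 0, 0, 0, 0, 0, 0, 0, 0, 0, 0, 0, 0]

```text
time: 7.45
tool_pos: [0.5298, -0.1441, 0.2426]
tool_rot: [3.141, -0.0, 3.141]
contact_force: [0.2, -1.3, -3.8]
opening: 0.0078
grip_force: 45.0
```

```bash
cat > chk.py <<'E'
from cell import *
from h import *
import sys
o=observe();T=o["tool_pos"];print(T.round(4),o["tool_rot"].round(3),o["contact_force"].round(1),o["opening"])
im=[]
for n in("wrist","scene","side"):
    c=read_camera(n);im.append(c["img"][:,:,::-1]);P=cloud(c);h=cv2.cvtColor(c["img"],cv2.COLOR_RGB2HSV)
    z0=T[2]-.1585   # rim top, from the grip height
    C0=np.array([float(sys.argv[1]),float(sys.argv[2])])
    R=np.hypot(*(P[...,:2]-C0).transpose(2,0,1));dark=(c["depth"]>0)&(h[...,1]<110)&(h[...,2]<150)
    t=P[dark&(R>.055)&(R<.08)&(abs(P[...,2]-z0)<.012)]
    b=P[(h[...,1]>130)&(h[...,0]<20)&(R<.05)&(abs(P[...,2]-z0+.02)<.03)]
    H=P[dark&(R>.085)&(R<.13)&(P[...,2]>z0-.03)&(P[...,2]<z0)]
    if len(t)>100:
        C,r,k=fit(t);tt=t[(abs(np.hypot(*(t[:,:2]-C).T)-r)<.005)]
        for _ in range(6):
            A=np.c_[tt[:,:2]-C,np.ones(len(tt))];pl=np.linalg.lstsq(A,tt[:,2],rcond=None)[0];e=tt[:,2]-A@pl;tt=tt[(e>-.003)&(e<.004)]
        print(n,"C",C.round(4),"r",r.round(4),k,"rim z",pl[2].round(4),"tilt xy",pl[:2].round(3))
        if len(H)>10: v=H[:,:2].mean(0)-C;print("  handle deg",np.degrees(np.arctan2(v[1],v[0])).round(1),len(H))
    if len(b)>20: print("  ball",((b.min(0)+b.max(0))/2).round(4),len(b))
cv2.imwrite(sys.argv[3],np.hstack([cv2.resize(im[0],(400,300)),cv2.resize(im[1][110:335,130:430],(400,300))]))
E
python3 chk.py .530 -.077 pics/e.png
```

```text
[ 0.5298 -0.1441  0.2426] [ 3.141 -0.     3.141] [ 0.2 -1.3 -3.8] 0.007803142973198845
wrist C [ 0.5295 -0.0783] r 0.0663 10047 rim z 0.0813 tilt xy [-0.025 -0.028]
  handle deg -97.2 14
  ball [ 0.5236 -0.077   0.0703] 2565
scene C [ 0.5347 -0.078 ] r 0.0673 601 rim z 0.0812 tilt xy [-0.001 -0.013]
  handle deg 91.0 104
  ball [ 0.538  -0.0794  0.0686] 191
side C [ 0.5327 -0.0818] r 0.0674 244 rim z 0.0821 tilt xy [-0.008 -0.015]
```

View pics/e.png

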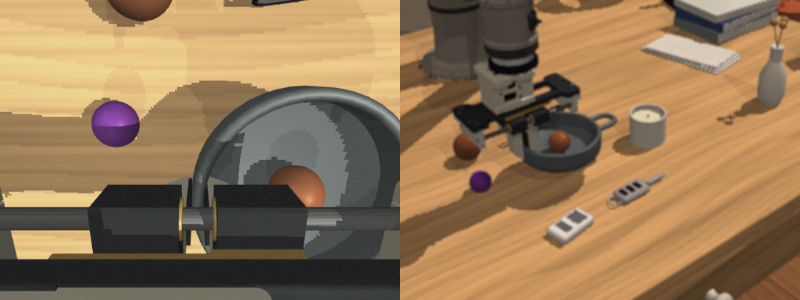

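The dish is airborne: 3.8 N measured, level, handle still at 91°, and the ball at (297,185) left is in the middle. The scene crop shows nothing else disturbed. I'll raise it further, and work out an arc that keeps the dish's centre in place.

Request:
arm_command:
  xyz:
    - [0, 0, 2]
    - [0, 0, 4]
    - [0, 0, 6]
    - [0, 0, 8]
    - [0, 0, 10]
    - [0, 0, 10]
    - [0, 0, 10]
    - [0, 0, 10]
    - [0, 0, 10]
    - [0, 0, 8]
    - [0, 0, 6]
    - [0, 0, 4]
    - [0, 0, 2]
    - [0, 0, 0]
    - [0, 0, 0]
  spin: [0, 0, 0, 0, 0, 0, 0, 0, 0, 0, 0, 0, 0, 0, 0]

```text
time: 9.1
tool_pos: [0.5298, -0.1441, 0.3324]
tool_rot: [3.141, -0.001, 3.141]
contact_force: [-0.7, -0.5, -3.5]
opening: 0.0075
grip_force: 45.0
```

Run:
```python
import numpy as np
s=[1,2,3]+[4]*19+[3,3,2,1];a=np.radians(np.r_[0,np.cumsum(s)])
p=np.round(2*np.c_[-68*np.sin(a),-68*np.cos(a)])/2;print([[x,y,0] for x,y in np.diff(p,axis=0).tolist()])
```

```text
[[-1.0, 0.0, 0], [-2.5, 0.0, 0], [-3.5, 0.5, 0], [-5.0, 0.5, 0], [-4.5, 1.0, 0], [-4.5, 1.5, 0], [-4.5, 1.5, 0], [-4.5, 2.0, 0], [-4.0, 2.0, 0], [-4.0, 2.5, 0], [-4.0, 3.0, 0], [-3.5, 3.0, 0], [-3.5, 3.5, 0], [-3.0, 3.5, 0], [-3.0, 3.5, 0], [-2.5, 4.0, 0], [-2.5, 4.0, 0], [-2.0, 4.5, 0], [-2.0, 4.0, 0], [-1.5, 5.0, 0], [-1.0, 4.5, 0], [-1.0, 4.5, 0], [0.0, 3.5, 0], [-0.5, 3.5, 0], [0.0, 2.5, 0], [0.0, 1.0, 0]]
```

Request:
arm_command:
  xyz:
    - [-1, 0, 0]
    - [-2.5, 0, 0]
    - [-3.5, 0.5, 0]
    - [-5, 0.5, 0]
    - [-4.5, 1, 0]
    - [-4.5, 1.5, 0]
    - [-4.5, 1.5, 0]
    - [-4.5, 2, 0]
    - [-4, 2, 0]
    - [-4, 2.5, 0]
    - [-4, 3, 0]
    - [-3.5, 3, 0]
    - [-3.5, 3.5, 0]
  spin: [-1, -2, -3, -4, -4, -4, -4, -4, -4, -4, -4, -4, -4]

```text
time: 10.4
tool_pos: [0.4805, -0.123, 0.3325]
tool_rot: [-3.141, -0.001, 2.335]
contact_force: [0.5, -0.3, -3.9]
opening: 0.0077
grip_force: 45.0
```

Request:
arm_command:
  xyz:
    - [-3, 3.5, 0]
    - [-3, 3.5, 0]
    - [-2.5, 4, 0]
    - [-2.5, 4, 0]
    - [-2, 4.5, 0]
    - [-2, 4, 0]
    - [-1.5, 5, 0]
    - [-1, 4.5, 0]
    - [-1, 4.5, 0]
    - [0, 3.5, 0]
    - [-0.5, 3.5, 0]
    - [0, 2.5, 0]
    - [0, 1, 0]
    - [0, 0, 0]
    - [0, 0, 0]
    - [0, 0, 0]
    - [0, 0, 0]
    - [0, 0, 0]
    - [0, 0, 0]
    - [0, 0, 0]
  spin: [-4, -4, -4, -4, -4, -4, -4, -4, -4, -3, -3, -2, -1, 0, 0, 0, 0, 0, 0, 0]

```text
time: 12.4
tool_pos: [0.4619, -0.0751, 0.3327]
tool_rot: [3.142, -0.0, 1.553]
contact_force: [0.0, -0.2, -4.0]
opening: 0.0077
grip_force: 45.0
```

```bash
python3 chk.py .530 -.077 pics/f.png
```

```text
[ 0.4619 -0.0751  0.3327] [ 3.142 -0.     1.553] [ 0.  -0.2 -4. ] 0.007742435833202061
wrist C [ 0.5273 -0.0758] r 0.0664 10715 rim z 0.1716 tilt xy [-0.024  0.024]
  handle deg 171.7 26
  ball [ 0.5284 -0.0699  0.1601] 2602
scene C [ 0.5329 -0.08  ] r 0.0678 794 rim z 0.1714 tilt xy [-0.014  0.002]
  handle deg -2.2 145
  ball [ 0.535  -0.0813  0.1596] 202
side C [ 0.531  -0.0828] r 0.0675 411 rim z 0.1717 tilt xy [-0.011 -0.003]
  handle deg -1.7 71
  ball [ 0.5296 -0.0867  0.1633] 103
```

View pics/f.png

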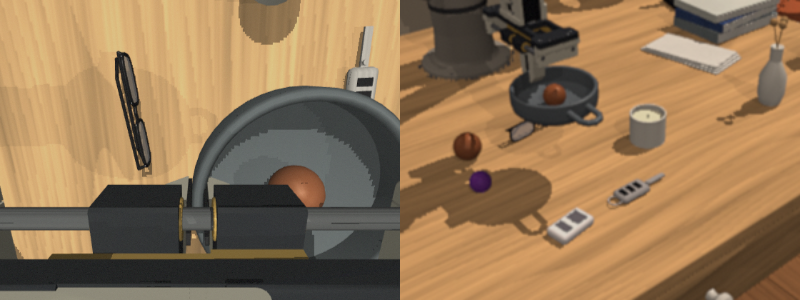

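Held at underside z≈0.128 m, level to within about 1°. The handle points at −2° to +x (scene crop, 585,115) and the ball is in the middle (555,95). I'll let it settle, then hand in.

Request:
arm_command:
  xyz:
    - [0, 0, 0]
    - [0, 0, 0]
    - [0, 0, 0]
    - [0, 0, 0]
    - [0, 0, 0]
    - [0, 0, 0]
    - [0, 0, 0]
    - [0, 0, 0]
    - [0, 0, 0]
    - [0, 0, 0]
    - [0, 0, 0]
    - [0, 0, 0]
    - [0, 0, 0]
    - [0, 0, 0]
    - [0, 0, 0]
    - [0, 0, 0]
    - [0, 0, 0]
    - [0, 0, 0]
    - [0, 0, 0]
    - [0, 0, 0]
  spin: [0, 0, 0, 0, 0, 0, 0, 0, 0, 0, 0, 0, 0, 0, 0, 0, 0, 0, 0, 0]

```text
time: 14.55
tool_pos: [0.4619, -0.0751, 0.3327]
tool_rot: [3.141, 0.0, 1.553]
contact_force: [-0.3, 0.1, -3.5]
opening: 0.0073
grip_force: 45.0
```

Request:
arm_command:
  xyz:
    - [0, 0, 0]
    - [0, 0, 0]
    - [0, 0, 0]
    - [0, 0, 0]
    - [0, 0, 0]
    - [0, 0, 0]
    - [0, 0, 0]
    - [0, 0, 0]
    - [0, 0, 0]
    - [0, 0, 0]
    - [0, 0, 0]
    - [0, 0, 0]
    - [0, 0, 0]
    - [0, 0, 0]
    - [0, 0, 0]
    - [0, 0, 0]
    - [0, 0, 0]
    - [0, 0, 0]
    - [0, 0, 0]
    - [0, 0, 0]
  spin: [0, 0, 0, 0, 0, 0, 0, 0, 0, 0, 0, 0, 0, 0, 0, 0, 0, 0, 0, 0]

```text
time: 16.55
tool_pos: [0.4619, -0.0751, 0.3327]
tool_rot: [3.142, 0.0, 1.553]
contact_force: [-0.2, 0.5, -3.0]
opening: 0.0072
grip_force: 45.0
```

```bash
python3 chk.py .530 -.077 pics/g.png; sleep 0; python3 chk.py .530 -.077 pics/g2.png | grep -A0 ball; python3 -c "
from cell import *
print(hand_in())"
```

```text
[ 0.4619 -0.0751  0.3327] [3.142 0.    1.553] [-0.2  0.5 -3. ] 0.007233291281681269
wrist C [ 0.5273 -0.0758] r 0.0664 10678 rim z 0.1718 tilt xy [-0.023  0.022]
  handle deg 171.7 26
  ball [ 0.5286 -0.0698  0.1602] 2593
scene C [ 0.533  -0.0801] r 0.0678 784 rim z 0.1714 tilt xy [-0.013  0.001]
  handle deg -2.4 145
  ball [ 0.5354 -0.0818  0.1601] 199
side C [ 0.531  -0.0828] r 0.0677 415 rim z 0.1716 tilt xy [-0.003 -0.008]
  handle deg -2.2 71
  ball [ 0.5295 -0.0855  0.1626] 103
  ball [ 0.5285 -0.0697  0.1596] 2608
--
  ball [ 0.5363 -0.0815  0.1604] 203
--
  ball [ 0.5296 -0.0857  0.1622] 102
the job is handed in; nothing more can be done
None
```

I handed the job in with the dish still held by its rim, about 12.8 cm above the console and level to within about 1°; its handle points out to the room about 2° off square, the ball is at rest near the middle, and the verdict was not shown.

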